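Show the parts jar's code patch to the reader

TASK

Turn the black-lidded parts jar where it stands on its grey stand until its yellow code patch faces the code reader's red window squarely. Then lift the jar straight up off the stand until the patch is level with the window, and finish there, still holding the jar steady and upright in the air, with the patch facing the window. Do not touch the reader, and leave the spare jar, the screwdriver, the pink bin and the mouse alone.

Things in the scene. Friction and masses are not known exactly. Their poses are not given: they have to be found in the camera images.
- jar_center (a point): centre (half-way up) of the parts jar to be handled: a smooth upright white cylinder 52 mm in diameter and 95 mm tall including its 18 mm black lid of the same width, about 0.25 kg. It stands loose near the middle of the grey stand and turns there under a grip. z is the jar's axis, up; +x points from the axis out through the middle of the yellow patch. A yellow stripe on the lid, from its centre to the rim and down its edge, points the same way as the patch
- patch (a point): middle of the yellow code patch with black squares on the jar's side: 34 mm high, about 30 mm wide round the curve, centre 29 mm above the jar's underside (18.5 mm below jar_center) and 26 mm out from the jar's axis; it covers heights 12 to 46 mm of the jar, so the jar can be gripped above it. Axes as jar_center: +x points straight out of the patch
- stand: fixed round grey stand with a black rubber top under the jar, 100 mm in diameter, 14 mm high; origin at the centre of its underside on the desk; its +x points level at the reader
- reader: code reader fixed to the desk: a dark base plate 90 x 90 x 16 mm, an aluminium column 221 mm high behind the head, and a grey head (62 mm deep, 74 mm wide, 58 mm high, green strip along the front of its top) clamped on the column at a height that differs from one time to the next. Origin: on the desk, 40 mm behind (level) the window's face; its -x is the way the window looks, level, towards the middle of the stand
- window (a point): centre of the red window (42 mm wide, 24 mm high, black frame) in the front face of the reader's head, 115 to 175 mm above the desk and 145 to 175 mm level distance from the stand's middle. It looks along its own -x, level, at the axis of the stand
- spare_jar: bystander: white jar with a blue lid and no patch, 52 mm in diameter, 95 mm tall; origin at the centre of its underside
- screwdriver: bystander: screwdriver with a yellow handle lying on the desk; origin under its middle, x along its length
- pink_bin: bystander: open pink bin 160 x 110 x 60 mm; origin at the centre of its underside
- mouse: bystander: grey computer mouse 100 x 58 x 32 mm on a black pad; origin at the centre of its underside
Mind the look-alikes: they are no part of the job. What is shaped like the part that bears jar_center but orange is not meant. There is more than one size of the reader; the one meant has the size given above.

How it is judged:
By the outcome, as a careful person would: the job done as asked, in the order asked, and still so for the second after the job is handed in, while the arm keeps its last pose, push and grip.
It also fails if it takes over 56 s, if anything falls off the work surface, if the arm or the gripper's body presses on something with over 40 N, if the wrist force passes 120 N, or if a joint passes its speed limit or range.

ROBOT

A 6-joint arm with a two-finger parallel gripper is mounted at the origin on the work surface. World frame = base frame: x ahead of the robot, y to its left, z up, the work surface at z = 0. Lengths are in mm, angles in rad, forces in N, time in s.
With the tool pointing down it reaches from about 275 to 1000 mm from the base axis. Payload 8.4 kg.
Tool frame: the origin (TCP) lies midway between the tips of the shut fingers; the grasp point (between the pads) lies 19 mm behind it; y points along the fingers, z is the direction in which the jaws open and shut, and the axes are right-handed (so a half turn about y gives the same grasp; the last joint's range is limited). The gripper opens to 85 mm and grips with 20 to 120 N. Pads are 22 mm wide; open, the fingers measure 114 mm over their backs; the gripper's body (76 mm by 85 mm) begins 54 mm behind the grasp point. The pads swing forward as they close: fully open they stand 13 mm farther back than shut.
Start: joints at [1.31, 0.353, 1.633, -0, 1.155, -0.002], TCP at [159.949, 604.189, 231.281] pointing down, gripper open.
Joint ranges: [-2.63, 2.63], [-0.92, 2.1], [0.06, 2.66], [-1.3, 4.44], [0, 2.69], [-3.02, 3.02]. Speed limits (rad/s): [2.22, 2.22, 2.79, 3.14, 3.14, 3.14].

INTERFACE

Orientations are given as [roll, pitch, yaw] about the fixed x, y, z axes, in that order (R = Rz(yaw) Ry(pitch) Rx(roll)).
In Python, from rig import r gives the robot as it stands. The module is installed in compiled form; this text tells all that it offers.
- The arm moves only by the tool apply_moves, never from a script. Its argument "plan" is text: rows parted by semicolons, each of 7 numbers parted by spaces: the shift along the tool's x, y, z in cm, then the turn, a rotation vector about the tool's x, y, z in degrees, then the closure, from 0 (fully open) to 1 (shut). A call has 1 to 20 rows; each row shifts and turns the pose as measured when the row begins, along the tool's axes as they then stand; what a row does not reach is not made up. A row lasts 1/10 s, in which the tool goes at most 50 mm and 8.59 degrees, less where a joint would pass 70% of its speed; a pose out of reach is approached as far as the arm can. A call is refused whole if a number of a shift passes 5 or a number of a turn 8.59, either way. A call with a gripper value outside its range is refused whole. The fingers move at their own pace and stop on an object; "squeeze" is the grip in N (left out, the last holds). Time passes only in rows, so rows that do not move let the fingers close. It gives the time, the measured TCP pose, the force and the opening at its end, in the units of the state.
- r.sense(): the state, without advancing time (a new reading comes with each control period).
- r.grab_frame(name): name is "side" or "top" or "wrist"; returns the picture (384x512x3 uint8, blue, green, red); there is no depth.
- r.get_calibration(name): a dict with "vertical_fov" (degrees; the focal length in pixels is half the picture's height over the tangent of half this angle, whatever the lens; pixels are square), "cx", "cy" (the principal point, pixels), "R" (3x3) and "t" (3): a world point X has camera coordinates R X + t; the wrist camera has in their place "hand_eye" (4x4, takes a point from camera to tool coordinates, whose origin is the TCP and whose axes are the tool frame's). Camera axes: x right, y down, z forward; pixel columns grow to the right and rows downward; lengths in mm; the calibration is good to about 2 mm. The wrist camera is an equidistant fisheye: a pixel r from the principal point sees the ray r / f radians off the axis. A picture is of the moment at which its call begins: read the wrist's pose just before it. get_calibration takes no time and is no camera call.
- r.sign_off(): hands the job in, once; it reports no verdict.
The state is a dict: "clock": time; "qpos": joint angles; "qvel": joint speeds; "joint_efforts": joint torques, N m; "eef_pos": TCP position; "tcp_rot": TCP orientation; "contact_force": force on the tool from outside, world axes, zero at the start; "wrist_torque": the same for the moment, N m; "opening": opening from 0.0 (shut) to 1.0 (fully open).
Only numpy, scipy, OpenCV 4.12 (cv2) and the standard library are available. Lean on these libraries where they do the work, as an engineer would, in place of code of your own. Each camera call takes 0.05 s, during which the arm holds its last target. There are 200 camera calls.

## Working session

There is one attempt and no reset: what is moved stays moved. The work goes in short steps, Python scripts to look and compute and a tool call to move; the robot and the scene stay as the last step left them, time stands still between calls to the robot, and variables do not carry over. Pictures are saved under pics/ and viewed, about 8 in all and at most 12, crops included, and the job is handed in when it is done.

Besides the shell and the picture viewer there is one more tool, called after "Request:" in YAML: its name, and indented under it one key for each argument. apply_moves: Moves the arm, as the interface text tells. Its arguments: {"type":"object","properties":{"plan":{"type":"string"},"squeeze":{"type":"number"}},"required":["plan"]}

```bash
mkdir -p pics; python3 - <<'E'
from rig import r
import cv2,numpy as np
s=r.sense();print(s)
for n in("side","top","wrist"):
    im=r.grab_frame(n);cv2.imwrite(f"pics/{n}0.png",im)
    print(n,r.get_calibration(n))
a=[cv2.imread(f"pics/{n}0.png") for n in("side","top")]
cv2.imwrite("pics/st.png",cv2.resize(np.vstack(a),(450,675))[:600] if 0 else np.hstack([cv2.resize(x,(400,300)) for x in a]))
E
```

```text
{'clock': 0.0, 'qpos': array([ 1.30958366e+00,  3.53630664e-01,  1.63417712e+00, -3.89979023e-06,
        1.15521117e+00, -2.38147726e-03]), 'qvel': array([-0.00030091, -0.00073242,  0.00123382, -0.00068593,  0.00052641,
        0.00054322]), 'joint_efforts': array([-2.64958098e-04, -6.05287957e+01, -3.42044699e+01, -8.42137752e-05,
        9.83874605e-03,  4.76036575e-06]), 'eef_pos': array([159.82897126, 603.69633765, 230.55421732]), 'tcp_rot': array([-1.57222264e+00, -1.68868485e-07, -2.58829616e-01]), 'contact_force': array([0.29538604, 0.20910598, 0.75914719]), 'wrist_torque': array([-0.06258289, -0.0271174 , -0.00621656]), 'opening': 0.9996168681897178}
side {'vertical_fov': 44.36145778848974, 'cx': 258.60239895935104, 'cy': 184.4035367433599, 'R': array([[ 0.87349894, -0.4867552 ,  0.00830586],
       [-0.26577286, -0.49109414, -0.82957298],
       [ 0.40787791,  0.72242364, -0.55833653]]), 't': array([-476.25752688,  256.82932776, 1379.87323117])}
top {'vertical_fov': 47.993329517001015, 'cx': 251.71731219008137, 'cy': 189.78450334225204, 'R': array([[ 0.0026457 , -0.99999253,  0.00281867],
       [-0.97700669, -0.00318579, -0.21318482],
       [ 0.21319221, -0.00218983, -0.97700782]]), 't': array([  31.33244481,  602.55068639, 1216.05808946])}
wrist {'vertical_fov': 65.70646984690485, 'cx': 254.30647019736355, 'cy': 195.57695590940233, 'hand_eye': array([[ 2.58738487e-04,  9.46340499e-01,  3.23171152e-01,
        -8.30186301e+01],
       [ 1.18263461e-03, -3.23171227e-01,  9.46339770e-01,
        -1.41179963e+02],
       [ 9.99999267e-01,  1.37338870e-04, -1.20279186e-03,
         7.64176927e-01],
       [ 0.00000000e+00,  0.00000000e+00,  0.00000000e+00,
         1.00000000e+00]])}
```

View pics/side0.png

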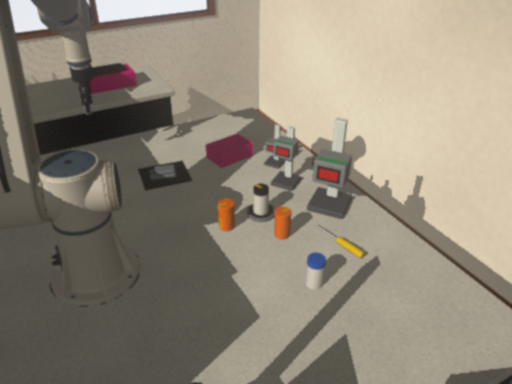

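View pics/top0.png

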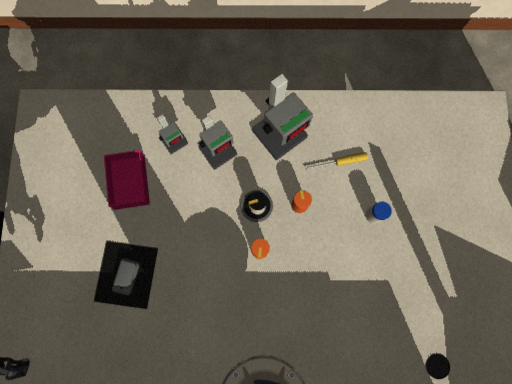

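```bash
cat > h.py <<'E'
from rig import r
import cv2,numpy as np
from scipy.spatial.transform import Rotation as Ro
def cal(n):
    c=r.get_calibration(n);f=192/np.tan(np.radians(c["vertical_fov"])/2);return c,f
def ray(n,u,v,state=None):
    c,f=cal(n)
    if n!="wrist":
        d=np.array([(u-c["cx"])/f,(v-c["cy"])/f,1]);return -c["R"].T@c["t"],c["R"].T@d
    x,y=u-c["cx"],v-c["cy"];q=np.hypot(x,y);a=q/f
    d=np.array([np.sin(a)*x/q,np.sin(a)*y/q,np.cos(a)]);H=c["hand_eye"]
    T=Ro.from_euler("xyz",state["tcp_rot"]).as_matrix()
    return T@H[:3,3]+state["eef_pos"],T@H[:3,:3]@d
def onz(n,u,v,z,state=None):
    o,d=ray(n,u,v,state);return o+d*(z-o[2])/d[2]
def cross(*rays):
    A=0;b=0
    for o,d in rays:
        d=d/np.linalg.norm(d);P=np.eye(3)-np.outer(d,d);A=A+P;b=b+P@o
    X=np.linalg.solve(A,b);return X,[np.linalg.norm(np.cross(X-o,d/np.linalg.norm(d))) for o,d in rays]
E
python3 - <<'E'
import cv2,numpy as np
a=cv2.imread("pics/top0.png")[75:225,150:330];b=cv2.imread("pics/side0.png")[110:230,240:360]
a=cv2.resize(a,(600,500),interpolation=2);cv2.imwrite("pics/c1.png",a)
cv2.imwrite("pics/c2.png",cv2.resize(b,(600,600),interpolation=2))
E
```

```text
(no output)
```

View pics/c1.png

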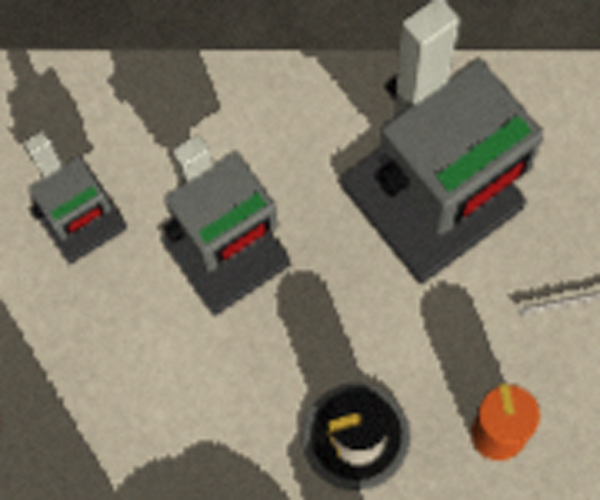

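View pics/c2.png

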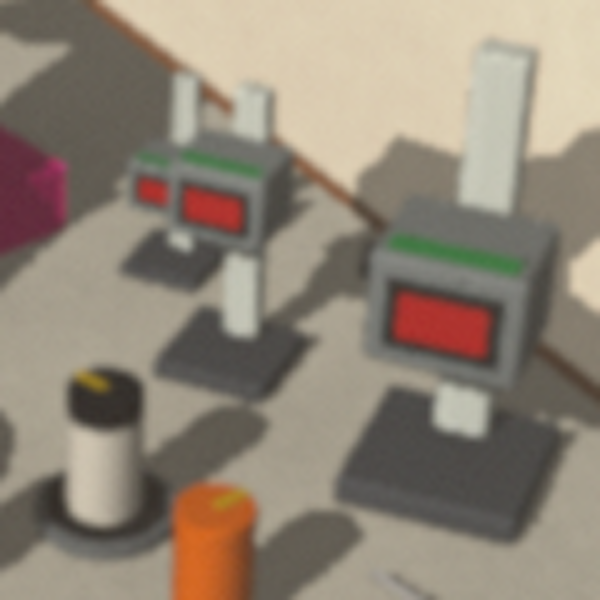

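Three readers in the top view: small (172,135), middle (217,143), large (283,125). With the 100 mm stand as scale, the middle one's base measures about 87 mm and it faces the stand, so it is the one meant. The jar on the stand has the black lid, at (257,204); the orange jars are decoys. Next I measure these.

```bash
cat > m1.py <<'E'
from h import *
def blob(im,lo,hi,box):
    x0,y0,x1,y1=box;h=cv2.cvtColor(im[y0:y1,x0:x1],cv2.COLOR_BGR2HSV);m=cv2.inRange(h,lo,hi)
    n,l,st,c=cv2.connectedComponentsWithStats(m)
    k=1+np.argmax(st[1:,4]);ys,xs=np.where(l==k);return c[k]+[x0,y0],st[k],np.c_[xs+x0,ys+y0]
T=cv2.imread("pics/top0.png");S=cv2.imread("pics/side0.png")
red=((0,150,70),(6,255,255))
a,sa,pa=blob(T,*red,(198,120,240,168));b,sb,pb=blob(S,*red,(274,140,292,162))
print("red",a,sa,b,sb)
W,e=cross(ray("top",*a),ray("side",*b));print("window",W,e)
g,_,pg=blob(T,(45,80,40),(80,255,255),(198,120,240,168))
L=onz("top",*g,W[2]+29)
# window/strip edge directions
for p,z in((pg,W[2]+29),(pa,W[2])):
    X=np.array([onz("top",u,v,z)[:2] for u,v in p]);u=np.linalg.svd(X-X.mean(0))[2][0];print("edge normal yaw",np.degrees(np.arctan2(u[0],-u[1])))
y,_,py=blob(T,(18,120,80),(35,255,255),(240,190,275,220))
print("stripe",y,py.tolist())
Y=np.array([onz("top",u,v,109)[:2] for u,v in py]);print(Y.mean(0))
# dark stand top + lid
h=cv2.cvtColor(T,cv2.COLOR_BGR2HSV)
gy=cv2.cvtColor(T,cv2.COLOR_BGR2GRAY)[185:225,236:280]
np.set_printoptions(linewidth=250);print(gy)
E
python3 m1.py
```

```text
red [222.7027027  147.21621622] [19 22 13 10 37] [282.07692308 151.38461538] [ 3  8 11  8 65]
window [703.96271977 115.55994665 156.47800519] [np.float64(0.8297108446071703), np.float64(0.8297108446073209)]
edge normal yaw -144.75953740789828
edge normal yaw -143.5845087859187
stripe [253.         201.22580645] [[255, 199], [256, 199], [257, 199], [252, 200], [253, 200], [254, 200], [255, 200], [256, 200], [257, 200], [249, 201], [250, 201], [251, 201], [252, 201], [253, 201], [254, 201], [255, 201], [256, 201], [257, 201], [249, 202], [250, 202], [251, 202], [252, 202], [253, 202], [254, 202], [255, 202], [256, 202], [249, 203], [250, 203], [251, 203], [252, 203], [249, 204]]
[559.49063428  29.4627687 ]
[[169 167 172 ... 172 172 173]
 [173 173 175 ... 166 166 167]
 [172 174 174 ... 169 170 166]
 ...
 [161 171 160 ... 168 163 166]
 [159 169 163 ... 164 163 162]
 [109 160 165 ... 166 162 162]]
```

Request:
apply_moves:
  plan: "3.4 0 -2.9 0 0 0 0;3.4 0 -2.9 0 0 0 0;3.4 0 -2.9 0 0 0 0;3.4 0 -2.9 0 0 0 0;3.4 0 -2.9 0 0 0 0;3.4 0 -2.9 0 0 0 0;3.4 0 -2.9 0 0 0 0;3.4 0 -2.9 0 0 0 0;3.4 0 -2.9 0 0 0 0;3.4 0 -2.9 0 0 0 0;3.4 0 -2.9 0 0 0 0;3.4 0 -2.9 0 0 0 0;3.4 0 -2.9 0 0 0 0;3.4 0 -2.9 0 0 0 0;3.4 0 -2.9 0 0 0 0;0 0 0 0 0 0 0"

```text
clock: 1.75
eef_pos: [554.6, 31.5, 228.8]
tcp_rot: [-1.571, -0.002, -0.254]
contact_force: [-0.2, -0.0, 0.0]
opening: 0.999
```

Request:
apply_moves:
  plan: "0 0 0 0 -7.7 0 0;0 0 0 0 -7.7 0 0;0 0 0 0 -7.7 0 0;0 0 0 0 -7.7 0 0;0 0 0 0 -7.7 0 0;0 0 0 0 0 0 0;0 0 0 0 0 0 0"

```text
clock: 2.45
eef_pos: [552.2, 31.5, 226.6]
tcp_rot: [-1.569, 0.004, 0.436]
contact_force: [-0.2, -0.5, 0.1]
opening: 1.001
```

```bash
python3 - <<'E'
from h import *
s=r.sense();im=r.grab_frame("wrist");cv2.imwrite("pics/w1.png",im);cv2.imwrite("pics/w1b.png",cv2.resize(im,(800,600)))
np.savez("w1.npz",**s);print(s["eef_pos"],s["tcp_rot"],s["qpos"])
E
```

```text
[552.2045332   31.53367687 226.58259325] [-1.5691986   0.00379407  0.43614759] [ 5.42885149e-02  2.48730560e-01  1.79042256e+00  7.69474719e-05
  1.10655572e+00 -1.95268697e+00]
```

View pics/w1b.png

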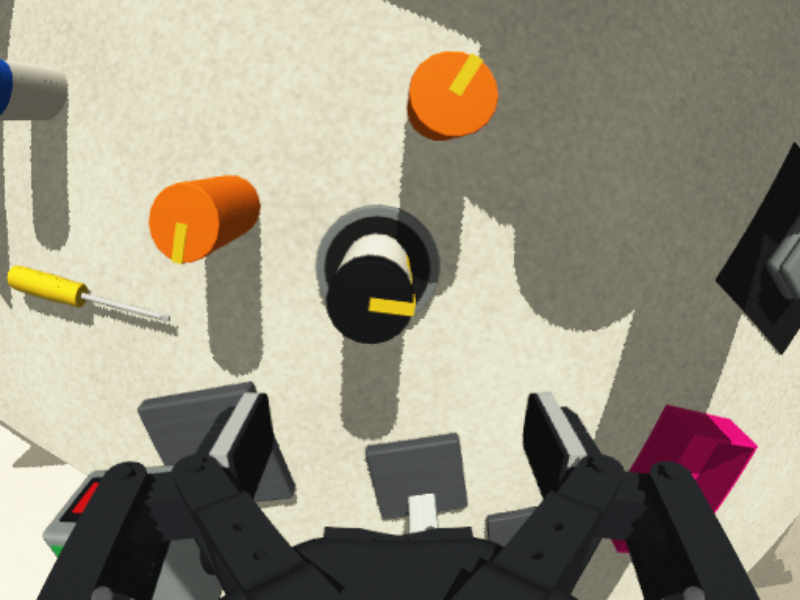

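```bash
cat > m2.py <<'E'
from h import *
s=dict(np.load("w1.npz"));k=1.5625
f=lambda u,v,z:onz("wrist",u/k,v/k,z,s)[:2]
lc=f(370,300,109);print("lid",lc,"width",f(413,300,109)-f(327,300,109),"bottom",f(370,343,109)-lc)
st=[f(317,266,7),f(439,266,7),f(378,205,12)];print("stand",(st[0]+st[1])/2,np.linalg.norm(st[0]-st[1]),st[2])
im=cv2.imread("pics/w1.png");h=cv2.cvtColor(im,cv2.COLOR_BGR2HSV)
m=cv2.inRange(h,(18,120,80),(35,255,255));m[:185]=0;m[206:]=0;m[:,:230]=0;m[:,268:]=0
ys,xs=np.where(m>0);P=np.array([onz("wrist",u,v,109,s)[:2] for u,v in zip(xs,ys)])
d=np.linalg.svd(P-P.mean(0))[2][0];d*=np.sign(d@(P.mean(0)-lc));print("stripe mean",P.mean(0),"n",len(P),"svd yaw",np.degrees(np.arctan2(d[1],d[0])),"from lid c",np.degrees(np.arctan2(*(P.mean(0)-lc)[::-1])),"range",((P-lc)@d).min(),((P-lc)@d).max())
c=[f(*p,16) for p in((366,445),(458,433),(468,505),(376,520))];print("base",c)
W=np.array([704,115.6]);
for q in(lc,(st[0]+st[1])/2): v=W-q;print("to window",np.degrees(np.arctan2(v[1],v[0])),np.linalg.norm(v))
e=c[1]-c[0];print("front edge len",np.linalg.norm(e),"normal yaw",np.degrees(np.arctan2(e[1],e[0]))-90)
# top view estimates
print("stand top",onz("top",257.1,205.6,10),"lid top", onz("top",255.9,202.3,109))
E
python3 m2.py
```

```text
lid [560.32178928  17.99853526] width [-21.39189405  45.98409735] bottom [25.07659089 11.07313672]
stand [563.96835288  20.02675051] 98.20032448134421 [5.18869165e+02 4.17411656e-02]
stripe mean [558.22399482  31.28057171] n 276 svd yaw 110.88889503626645 from lid c 98.97528158546736 range -0.7333111662857086 26.257937536081236
base [array([720.11463329,  78.23383609]), array([672.76840668, 149.06262185]), array([748.73421574, 202.75541901]), array([806.68405807, 126.04359309])]
to window 34.18850133588404 173.69362151205573
to window 34.31399717574396 169.53792558912127
front edge len 85.19613879942284 normal yaw 33.76115278870047
stand top [564.70494009  16.2983479   10.        ] lid top [556.40184804  21.20177893 109.        ]
```

Request:
apply_moves:
  plan: "0.3 2 -0.8 0 0 0 0;0 2 -0.8 0 0 0 0;0 2 0 0 0 0 0;0 1 0 0 0 0 0;0 0 0 0 0 0 0;0 0 0 0 0 0 0"

```text
clock: 3.1
eef_pos: [562.3, 18.9, 155.7]
tcp_rot: [-1.57, 0.002, 0.423]
contact_force: [0.6, -0.9, 1.2]
opening: 1.005
```

```bash
python3 - <<'E'
from h import *
s=r.sense();im=r.grab_frame("wrist");cv2.imwrite("pics/w2.png",im);cv2.imwrite("pics/w2b.png",cv2.resize(im[120:384,120:400],(800,754))[:600])
np.savez("w2.npz",**s);print(s["eef_pos"],s["tcp_rot"])
E
```

```text
[562.34949711  18.93366377 155.69842608] [-1.56978733  0.00160461  0.42255815]
```

View pics/w2b.png

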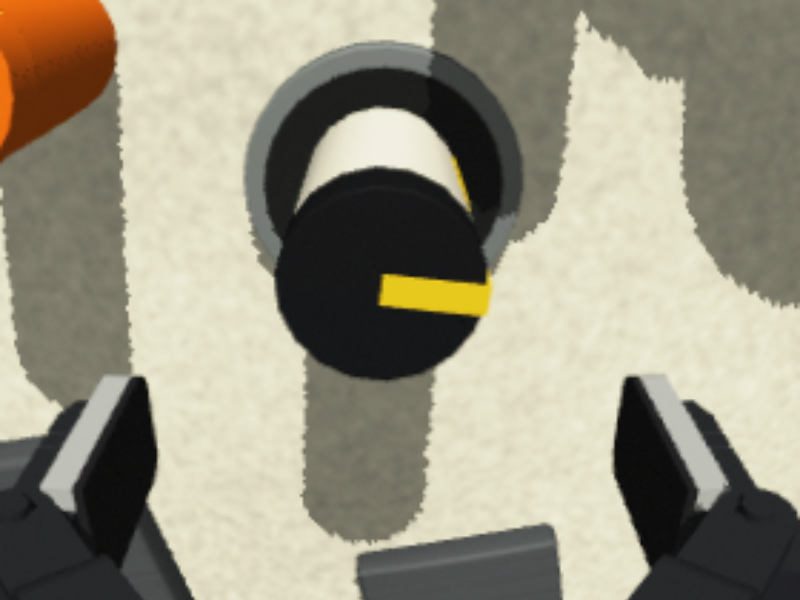

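```bash
python3 - <<'E'
from h import *
s=dict(np.load("w2.npz"));k=800/280
f=lambda u,v,z=109:onz("wrist",120+u/k,120+v/k,z,s)[:2]
top,bot,l,rr=f(381,187),f(381,380),f(276,282),f(488,282)
print("lid",(top+bot)/2,(l+rr)/2,np.linalg.norm(top-bot),np.linalg.norm(l-rr))
a,b=f(381,289.5),f(489,300);print("inner",a,"outer",b,np.degrees(np.arctan2(*(b-a)[::-1])))
c=((top+bot)/2+(l+rr)/2)/2;print(np.degrees(np.arctan2(*(b-c)[::-1])))
for q in((276,290),(382,290)):pass
yaw=s["tcp_rot"][2];d=c-s["eef_pos"][:2];print("tool x,z mm",d@[np.cos(yaw),np.sin(yaw)],d@[-np.sin(yaw),np.cos(yaw)])
st=(f(245,180,10)+f(523,180,10))/2;print("stand",st, f(383,42,14))
E
```

```text
lid [562.27649846  18.54712479] [560.76380509  18.126251  ] 50.95046467178391 51.256717253167366
inner [562.57536383  18.68410037] outer [554.42201778  43.88645059] 107.92718814740736
105.52614641906109
tool x,z mm -1.0012152594780894 -0.20435725259732065
stand [563.48629719  19.83993112] [518.84458966  -0.58317534]
```

Request:
apply_moves:
  plan: "-0.05 2 0 0 0 0 0;0 2 0 0 0 0 0;0 2 0 0 0 0 0;0 1.5 0 0 0 0 0;0 1.4 0 0 0 0 0;0 0 0 0 0 0 0;0 0 0 0 0 0 0.4;0 0 0 0 0 0 0.7;0 0 0 0 0 0 1;0 0 0 0 0 0 1;0 0 0 0 0 0 1;0 0 0 0 0 0 1;0 0 0 0 0 0 1;0 0 0 0 0 0 1"
  squeeze: 40

```text
clock: 4.55
eef_pos: [568.5, 19.7, 73.3]
tcp_rot: [-1.575, -0.012, 0.421]
contact_force: [-0.4, 0.8, -3.7]
opening: 0.602
```

Request:
apply_moves:
  plan: "0 0 0 0 0 0 0.3;0 0 0 0 0 0 0;0 0 0 0 0 0 0;0 0 0 0 0 0 0"

```text
clock: 4.95
eef_pos: [569.5, 19.8, 74.1]
tcp_rot: [-1.576, -0.014, 0.421]
contact_force: [-0.5, 0.4, -0.7]
opening: 0.997
```

```bash
python3 - <<'E'
from h import *
s=r.sense();im=r.grab_frame("wrist");cv2.imwrite("pics/w3.png",im);cv2.imwrite("pics/w3b.png",cv2.resize(im[110:384,100:420],(700,600)))
np.savez("w3.npz",**s);print(s["eef_pos"],s["tcp_rot"],s["qpos"],s["qvel"],s["contact_force"])
E
```

```text
[569.5024506   19.77429645  74.05224712] [-1.57618602 -0.01419991  0.42077943] [ 3.18368404e-02  4.58274640e-01  1.88466264e+00  5.63056718e-04
  7.83472358e-01 -1.96009654e+00] [ 0.0003121  -0.00184207 -0.00154571 -0.00018998 -0.00112637  0.00191175] [-0.5265513   0.44772171 -0.66868646]
```

View pics/w3b.png

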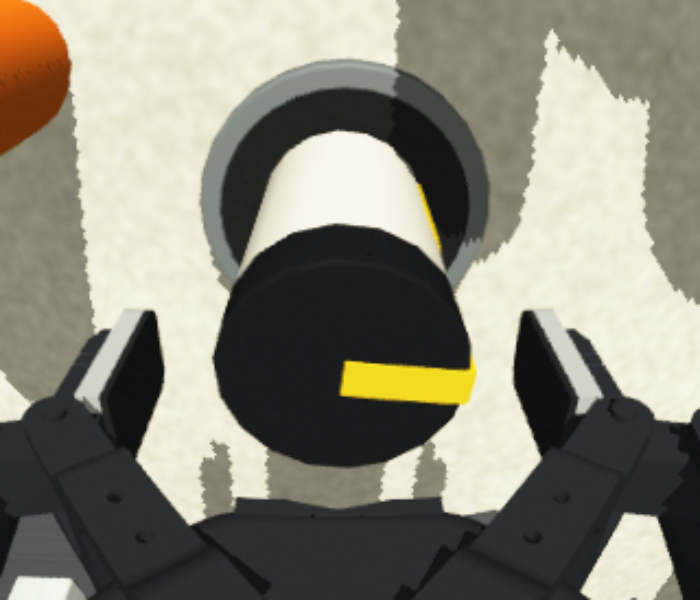

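```bash
python3 - <<'E'
from h import *
s=dict(np.load("w3.npz"));k=700/320
f=lambda u,v,z=109:onz("wrist",100+u/k,110+v/k,z,s)[:2]
top,bot,l,rr=f(343,262),f(343,467),f(214,360),f(472,360)
print("lid",(top+bot)/2,(l+rr)/2,np.linalg.norm(top-bot),np.linalg.norm(l-rr))
a,b=f(343,379),f(473,388);print("inner",a,"outer",b,np.degrees(np.arctan2(*(b-a)[::-1])))
R=Ro.from_euler("xyz",s["tcp_rot"]).as_matrix();print(R.round(4))
c=((top+bot)/2+(l+rr)/2)/2;t=np.r_[c,66.];print("tool shift mm",R.T@(t-s["eef_pos"]))
Rd=Ro.from_euler("xyz",[-np.pi/2,0,s["tcp_rot"][2]]);print("turn deg",np.degrees((Ro.from_matrix(R).inv()*Rd).as_rotvec()))
E
```

```text
lid [561.93218135  18.27088013] [558.85311006  16.87231435] 50.669851010289435 50.93378290637178
inner [562.5947348  18.5606777] outer [554.43601265  43.83910186] 107.88771228792861
[[ 9.127e-01  1.520e-02 -4.084e-01]
 [ 4.084e-01  9.000e-04  9.128e-01]
 [ 1.420e-02 -9.999e-01 -5.400e-03]]
tool shift mm [-9.32831362  7.91125457  1.75320529]
turn deg [ 0.30880166 -0.00219252  0.81359309]
```

Request:
apply_moves:
  plan: "-0.4 0.4 0.1 0.15 0 0.4 0;-0.36 0.4 0.1 0.15 0 0.45 0;-0.02 0.03 0.01 0 0 0.04 0;-0.02 0.03 0.01 0 0 0.04 0"

```text
clock: 5.4
eef_pos: [560.5, 18.4, 64.5]
tcp_rot: [-1.57, 0.004, 0.421]
contact_force: [0.9, -0.7, -0.0]
opening: 0.999
```

Request:
apply_moves:
  plan: "0 0 0 0 0 0 0.5;0 0 0 0 0 0 1;0 0 0 0 0 0 1;-0.02 0.02 0 0 0 0.03 1;-0.02 0.02 0 0 0 0.03 1;-0.02 0.02 0 0 0 0.03 1"
  squeeze: 40

```text
clock: 6.0
eef_pos: [560.6, 18.3, 64.6]
tcp_rot: [-1.571, 0.004, 0.42]
contact_force: [0.4, 0.3, 2.9]
opening: 0.605
```

Request:
apply_moves:
  plan: "0 0.02 0 0 5 0 1;0 0.02 0 0 8 0 1;0 0.02 0 0 8 0 1;0 0.02 0 0 8 0 1;0 0.02 0 0 8 0 1"

```text
clock: 6.5
eef_pos: [557.6, 20.0, 64.7]
tcp_rot: [-1.572, 0.01, -0.248]
contact_force: [-2.4, 3.8, 5.1]
opening: 0.598
```

Request:
apply_moves:
  plan: "0.1 0.02 0 0 8 -0.15 1;0.1 0.02 0 0 8 -0.15 1;0.1 0.02 -0.05 0 8 -0.15 1;0.1 0.02 -0.05 0 6 -0.15 1;0 0.02 0 0 3 0 1;0 0.02 0 0 0 0 1"

```text
clock: 7.1
eef_pos: [558.8, 20.7, 64.6]
tcp_rot: [-1.573, 0.003, -0.854]
contact_force: [-0.4, 0.1, 5.2]
opening: 0.597
```

```bash
python3 - <<'E'
from h import *
s=r.sense();im=r.grab_frame("wrist");cv2.imwrite("pics/w4.png",im)
t=r.grab_frame("side");cv2.imwrite("pics/s4.png",t)
np.savez("w4.npz",**s);print(s["eef_pos"],s["tcp_rot"],s["contact_force"])
cv2.imwrite("pics/w4b.png",np.hstack([cv2.resize(im[110:384,100:420],(467,400)),cv2.resize(t[110:230,230:330],(333,400),interpolation=2)]))
E
```

```text
[558.77740897  20.69059112  64.64938739] [-1.57342439  0.00265673 -0.85351947] [-0.36190441  0.11850291  5.19497059]
```

View pics/w4b.png

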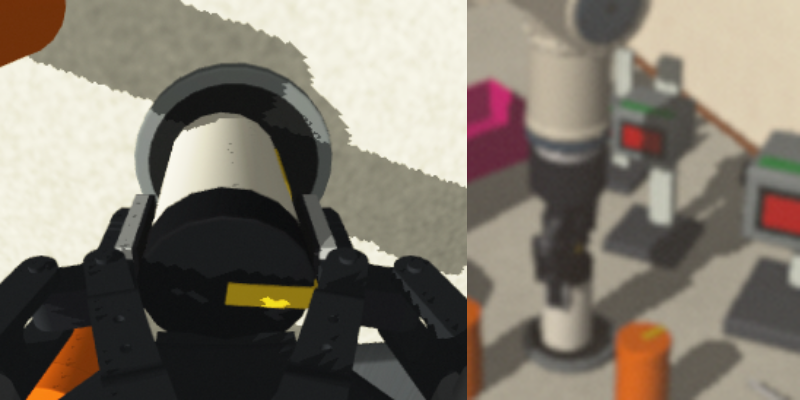

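```bash
python3 - <<'E'
from h import *
s=dict(np.load("w2.npz"));k=800/280
f=lambda u,v,z=109:onz("wrist",120+u/k,120+v/k,z,s)[:2]
e=f(553,524,16)-f(357,555,16);print("front edge",np.linalg.norm(e),np.degrees(np.arctan2(e[1],e[0]))-90)
s=dict(np.load("w4.npz"));im=cv2.imread("pics/w4.png");h=cv2.cvtColor(im,cv2.COLOR_BGR2HSV)
m=cv2.inRange(h,(20,120,60),(35,255,255));m[:110+185]=0;m[:,:240]=0;m[:,330:]=0;m[335:]=0
ys,xs=np.where(m>0);print(xs.min(),xs.max(),ys.min(),ys.max(),len(xs))
for nm,fn in(("up",np.min),("low",np.max),("mid",np.mean)):
    cols=[c for c in range(xs.min()+3,xs.max()-8)]
    P=np.array([onz("wrist",c,fn(ys[xs==c]),109,s)[:2] for c in cols])
    d=np.polyfit(np.arange(len(P)),P,1)[0];print(nm,np.degrees(np.arctan2(d[1],d[0])),P[0],P[-1])
E
```

```text
front edge 85.20271566068817 34.719058778319706
254 317 301 321 937
up 35.50521194807168 [557.97970291  24.31311913] [575.69671703  36.76018661]
low 35.173859960701684 [563.64275864  17.88147961] [582.19223654  30.65919321]
mid 35.345038393856086 [560.74921748  21.16736129] [578.86722758  33.77539455]
```

Request:
apply_moves:
  plan: "0 -0.5 0 0 0.2 0 1;0 -1 0 0 0.2 0 1;0 -1.2 0 0 0 0 1;0 -1.2 0 0 0 0 1;0 -1.2 0 0 0 0 1;0 -1.2 0 0 0 0 1;0 -1.2 0 0 0 0 1;0 -1.2 0 0 0 0 1;0 -1 0 0 0 0 1;0 -0.5 0 0 0 0 1;0 0 0 0 0 0 1"
  squeeze: 50

```text
clock: 8.3
eef_pos: [558.9, 20.0, 176.1]
tcp_rot: [-1.574, 0.002, -0.854]
contact_force: [0.4, -0.1, -3.0]
opening: 0.597
```

```bash
python3 - <<'E'
from h import *
s=r.sense();np.savez("w5.npz",**s);print(s["eef_pos"],s["tcp_rot"])
I={n:r.grab_frame(n) for n in("side","top","wrist")}
for n in I: cv2.imwrite(f"pics/{n}5.png",I[n])
def soft(im,b):
    x0,y0,x1,y1=b;c=im[y0:y1,x0:x1].astype(float);w=np.clip(c[...,2]-np.maximum(c[...,0],c[...,1])-30,0,None)
    y,x=np.mgrid[y0:y1,x0:x1];return np.array([(w*x).sum(),(w*y).sum()])/w.sum()
for tag in("0","5"):
    a=soft(cv2.imread(f"pics/top{tag}.png"),(208,138,238,158));b=soft(cv2.imread(f"pics/side{tag}.png"),(275,143,291,160))
    print(a,b,cross(ray("top",*a),ray("side",*b)))
cv2.imwrite("pics/v5.png",np.hstack([cv2.resize(I["wrist"][110:384,100:420],(467,400)),cv2.resize(I["side"][110:230,230:330],(333,400),interpolation=2)]))
E
```

```text
[558.88900819  20.0466752  176.12363348] [-1.57362993  0.00166579 -0.85363109]
[222.76491025 147.02460915] [282.1204647  151.38695264] (array([704.32521649, 115.4719516 , 156.47788947]), [np.float64(1.0382037436370204), np.float64(1.0382037436370843)])
[220.35440181 148.6027088 ] [280.50235791 150.98833457] (array([700.71844972, 121.94027714, 155.56614314]), [np.float64(0.24737458720171032), np.float64(0.24737458720186034)])
```

View pics/v5.png

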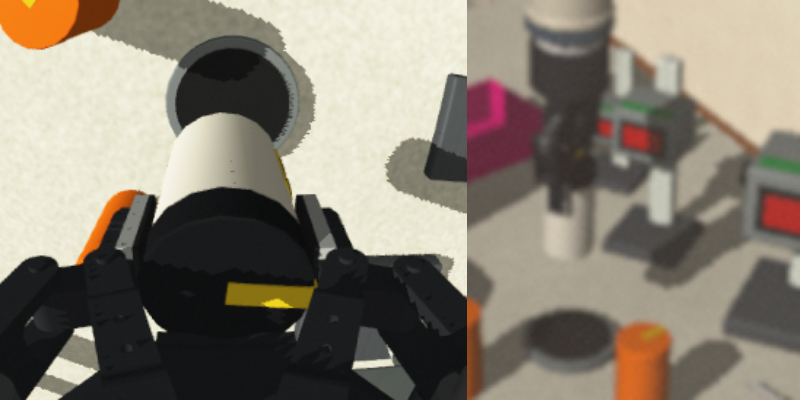

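```bash
python3 - <<'E'
from h import *
o,d=ray("side",259.7,187.1);p=np.array([560-12.8,20-22.6])
n=np.array([.408,.722]);t=((p-o[:2])@n)/(d[:2]@n);print("jar bottom near rim",o+t*d)
s=dict(np.load("w5.npz"));im=cv2.imread("pics/wrist5.png");h=cv2.cvtColor(im,cv2.COLOR_BGR2HSV)
m=cv2.inRange(h,(20,120,60),(35,255,255));m[:295]=0;m[:,:240]=0;m[:,330:]=0;m[335:]=0
ys,xs=np.where(m>0)
for fn in(np.min,np.max,np.mean):
    P=np.array([onz("wrist",c,fn(ys[xs==c]),220.5,s)[:2] for c in range(xs.min()+3,xs.max()-8)])
    d=np.polyfit(np.arange(len(P)),P,1)[0];print(np.degrees(np.arctan2(d[1],d[0])),P[0])
E
```

```text
jar bottom near rim [546.80117531  -2.37462538 125.24872843]
35.19636574785861 [558.0545887   23.72756722]
35.62370586743155 [563.72038388  17.29138926]
35.406108832440545 [560.82531924  20.5797305 ]
```

Request:
apply_moves:
  plan: "0 -0.15 0 0 0.8 0 1;0 -0.05 0 0 0.3 0 1;0 0 0 0 0 0 1"

```text
clock: 8.75
eef_pos: [557.2, 20.0, 175.3]
tcp_rot: [-1.578, 0.005, -0.875]
contact_force: [0.2, -0.1, -4.1]
opening: 0.596
```

Request:
apply_moves:
  plan: "0.1 -0.2 0.12 0.3 0 -0.2 1;0.07 -0.12 0.08 0.25 0 -0.15 1;0.04 -0.06 0.04 0.1 -0.1 -0.08 1;0.03 -0.03 0.03 0.1 0 -0.05 1"

```text
clock: 9.15
eef_pos: [560.9, 19.9, 179.2]
tcp_rot: [-1.564, -0.004, -0.873]
contact_force: [0.1, 0.1, -3.4]
opening: 0.6
```

Request:
apply_moves:
  plan: "-0.03 0.06 -0.04 -0.2 0 0.12 1"

```text
clock: 9.25
eef_pos: [560.5, 19.8, 178.8]
tcp_rot: [-1.567, -0.002, -0.873]
contact_force: [-0.3, -0.1, -3.4]
opening: 0.601
```

```bash
python3 - <<'E'
from h import *
for i in range(3):
    im=r.grab_frame("wrist");s=r.sense();print(s["clock"],s["eef_pos"],s["tcp_rot"],abs(s["qvel"]).max())
np.savez("w6.npz",**s)
h=cv2.cvtColor(im,cv2.COLOR_BGR2HSV)
m=cv2.inRange(h,(20,120,60),(35,255,255));m[:295]=0;m[:,:240]=0;m[:,330:]=0;m[335:]=0
ys,xs=np.where(m>0)
for fn in(np.min,np.max,np.mean):
    P=np.array([onz("wrist",c,fn(ys[xs==c]),222.5,s)[:2] for c in range(xs.min()+3,xs.max()-8)])
    d=np.polyfit(np.arange(len(P)),P,1)[0];print(np.degrees(np.arctan2(d[1],d[0])),P[0])
t=r.grab_frame("side");cv2.imwrite("pics/v6.png",np.hstack([cv2.resize(im[110:384,100:420],(467,400)),cv2.resize(t[110:230,230:330],(333,400),interpolation=2)]))
E
```

```text
9.3 [560.37326666  19.82925335 178.63152899] [-1.56791476 -0.00162299 -0.87268118] 0.003775379239142699
9.35 [560.34803195  19.8368769  178.5698824 ] [-1.56786096 -0.00161962 -0.87267889] 0.0027034013885808353
9.4 [560.38541353  19.87316077 178.57178847] [-1.56773425 -0.00165019 -0.87269736] 0.0024339731677345522
33.810588496895335 [559.54538379  23.23804667]
34.32851460334207 [565.13031435  16.64491573]
34.0643328244838 [562.27614714  20.01394395]
```

View pics/v6.png

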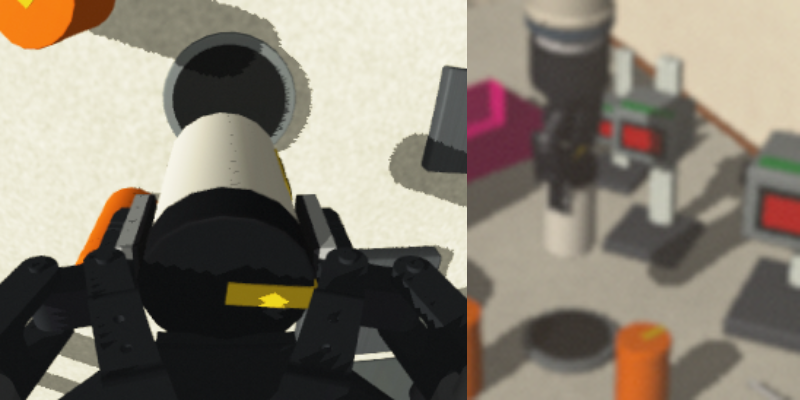

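```bash
python3 -c "
from rig import r
print(r.sign_off())"
```

```text
the job is handed in; nothing more can be done
None
```

I turned the parts jar about 74° on its stand so the patch faces the middle-sized reader. I then lifted it about 114 mm and handed the job in with the gripper still holding it. The job ended at about 9.5 s on the robot's clock.

| Last check | Measured | Target |
|---|---|---|
| Patch heading, from the lid stripe | about 34.1° | 34–35° (my estimates of the reader's direction ran from 33.8° to 36.4°) |
| Patch height | about 157 mm | 156.5 mm (window centre, good to about 2 mm) |
| Gripper tilt | about 0.2° | upright |

- **Grip:** the first grip was about 6 mm off centre, so I opened the fingers and re-centred before turning. The jar shifted about 3 mm on the stand while it turned.
- **Drift:** the arm drifted a few millimetres between moves in the air. I corrected that, and the last three readings were steady.
- **Check that disagreed:** a second window measurement came out about 7 mm off sideways and 1 mm lower. The gripper and the small reader's red window were in the way, so I kept the first.
- **Not seen directly:** the patch's face was turned away from the cameras at the end. I judged its heading from the stripe and its height from the gripper's height. A side-view check of the jar's underside just before the last 2 mm of lift agreed.

I moved nothing near the reader or the bystanders and saw no sign of contact with them.

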